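Clamp a foam blank in the eccentric-lock carving vice

ROBOT

A 7-joint arm with a two-finger parallel gripper is mounted at the origin on the work surface. World frame = base frame: x ahead of the robot, y to its left, z up, the work surface at z = 0. Lengths are in m, angles in rad, forces in N, time in s.
With the tool pointing down it reaches from about 0.4 to 0.85 m from the base axis. Payload 6.9 kg.
Tool frame: the origin (TCP) lies midway between the tips of the shut fingers; the grasp point (between the pads) lies behind it (ctrl.pinch_z is the z of the grasp point in the tool frame, in m); z points along the fingers, y is the line along which they close (so a half turn about z gives the same grasp; the last joint's range is limited). The gripper opens to 85 mm and grips with 20 to 120 N. Pads are 22 mm wide; open, the fingers measure 114 mm over their backs; the gripper's body (76 mm by 85 mm) begins 54 mm behind the grasp point. The pads swing forward as they close: fully open they stand 13 mm farther back than shut.
Start: joints at [-1.228, 0.507, -0.238, 1.5, 0.126, 1.149, -0.155], TCP at [0.147, 0.608, 0.231] pointing down, gripper open.
Joint ranges: [-3.08, 3.08], [-0.24, 2.05], [-1.43, 1.35], [0, 2.5], [-1.52, 4.66], [0.17, 1.96], [-2.89, 2.89]. Speed limits (rad/s): [2.39, 2.39, 3.14, 3.14, 3.14, 3.14, 3.14].

INTERFACE

Orientations are given as a unit quaternion [w, x, y, z].
In Python, from station import ctrl, get_state, vision, ticket, models gives the robot as it stands. Calls block until the motion is done:
- ctrl.movep(position, orientation): joint-space move of the TCP to a pose.
- ctrl.movel(position, frame=None, max_speed=0.15): straight line of the TCP; frame=None keeps the orientation; max_speed is the mean speed in m/s.
- ctrl.set_joints(angles): joint-space move.
- ctrl.ungrasp() and ctrl.close_gripper(force=None): open the fingers fully, or close them until they stop; force is the grip in N (None keeps the last).
- ctrl.pause(seconds).
- ctrl.ik(position, orientation): joint angles nearest the present ones, or None.
- get_state(): the state.
- vision.grab_frame(name): name is "scene" or "top" or "wrist"; returns (picture, depth): 420x560x3 uint8, blue, green, red; 420x560 float32, m along the optical axis (not along the pixel's ray), 0 where there is no reading.
- vision.camera_info(name): a dict with "mtx" (3x3 intrinsics, pixels), "R" (3x3) and "t" (3): a world point X has camera coordinates R X + t; the wrist camera has in their place "hand_eye" (4x4, takes a point from camera to tool coordinates, whose origin is the TCP and whose axes are the flange's). Camera axes: x right, y down, z forward; pixel columns grow to the right and rows downward; lengths in m; the calibration is good to about 2 mm. A picture is of the moment at which its call begins: read the wrist's pose just before it. camera_info takes no time and is no camera call.
A pose or a line that the arm cannot do raises ctrl.Unreachable and nothing moves.
- ticket.close_job(): hands the job in; it is judged then, once.
Trained networks look in the newest picture that a camera, given by its name, has taken for a name from the list of things; names that differ only in an ending like _2 or _b are one class to them, and where a whole thing is asked for, a point or a joint stands for the part that bears it (a point fixed in the world has none). Each returns a list of dicts, best first, with "p" (0 to 1); they miss things now and then, are a little off and sometimes report something else, mostly with a low value. They report only what shows in the picture. A call takes as long as a camera call. They do not tell look-alikes from the thing itself.
- models.recognise(camera, target): "point" ([column, row] in pixels, amid what is visible of it).
- models.masks_of(camera, target): "mask" (420x560 bool, what is visible of it) and "point" ([column, row] in pixels, amid what is visible of it).
The state is a dict: "time": time; "qpos": joint angles; "qd": joint speeds; "tau": joint torques, N m; "tcp_pos": TCP position; "eef_rot": TCP orientation; "contact_force": force on the tool from outside, world axes, zero at the start; "wrist_torque": the same for the moment, N m; "width": finger opening in m; "gripper_force": force on a finger pad.
Only numpy, scipy, OpenCV 4.12 (cv2) and the standard library are available. Lean on these libraries where they do the work, as an engineer would, in place of code of your own. Each camera call takes 0.05 s, during which the arm holds its last target. There are 200 camera calls.

TASK

The pink foam blank stands loose in the carving vice, whose sliding jaw is drawn back with its eccentric lock on. With the fingertips alone, push the lock lever right round, clockwise seen from above, so that the eccentric is at its low point, push the sliding jaw forward until the foam is snug between both jaws, and then push the lever fully back so that the jaw is locked there. Nothing is picked up: never force the jaw along while it is locked, let only the jaws move the foam, and leave everything else on the bench where it is.

Things in the scene. Friction and masses are not known exactly. Their poses are not given: they have to be found in the camera images.
- vise: carving vice bolted to the table: dark grey bed 340 x 130 mm, top 20 mm high. Origin on the table under the slide axis; x forward along the slide (to the fixed jaw), y left, z up. The fixed jaw's beech face is at x = 150 mm; both jaws span y -45 to +45 mm and reach 85 mm above the table. Steel ways 36 mm high flank the slide; the cam boss (20 mm high) at the right reaches y = -110 mm
- jaw (a joint): travel of the sliding jaw, m: 0 fully back, 0.10 the most, growing forward. Its front face is at x = this value in the vice's frame, its back face 22 mm behind. 0.080: snug on the 70 mm blank. Eccentric at its low point: slides under about 3 N and stays where left; locked: held against about 20 N
- jaw_back (a point): middle of the sliding jaw's flat upright back face (90 mm wide, free from 45 to 85 mm above the table), 70 mm above the table; behind it lies the flat slide plate, 128 mm long, its top 33 mm above the table (two low ribs on it, 43 mm high)
- cam (a joint): angle of eccentric and lever, rad, growing clockwise from above, stops at 0 and 1.75. 0: high point, locked, lever 25 degrees right of the vice's x axis. Brake off from about 0.6; low point beyond 1.4, the lever pointing back and out to the right. Locked below 0.2. Stays where left; takes about 3 N at the grip, 10 to 20 N to lock near the high point
- lever_grip (a point): the lever's upright black grip, a cylinder 18 mm across standing from 43 to 91 mm above the table; this point lies on its axis, 66 mm above the table and 85 mm from the pivot. The lever below it is a flat steel bar 16 mm wide, its top 43 mm above the table.
- cam_pivot (a point): on the upright axis about which the eccentric and lever turn, fixed to the vice on its right side, 66 mm above the table (the pivot nut below it reaches 51 mm)
- blank: the pink foam blank to be carved: 70 mm along the vice, 84 mm across, a 55 mm high block with a rough-cut rounded top, 77 mm in all, loose, 60 g, standing on the vice bed between the jaws, a few mm away from the fixed jaw and slightly askew. Origin at the middle of its underside; its x axis runs along the vice.
- twine: ball of twine, 68 mm across and 60 mm high, beside the vice (a bystander; origin under its middle)
- gluegun: hot-glue gun lying on its side, about 210 x 120 mm and 34 mm high, left of the vice (a bystander; origin under its middle)
- greenblock: pale green foam block, 62 x 46 x 40 mm, left of the vice (a bystander; origin under its middle)
- marker: marker pen lying flat, 118 mm long, 13 mm high, left of the vice (a bystander; origin under its middle)
- knife: craft knife lying flat, 150 mm long, 16 mm high, right of the vice (a bystander; origin under its middle)
- offcut: small pink foam offcut, 55 x 40 mm, about 30 mm high, right of the vice (a bystander; origin under its middle)
- brushpot: white pot with brushes, 72 mm across, about 210 mm high with its brushes, far right (a bystander; origin under its middle)
Not all that is in view belongs to the job. Leave any purple or turquoise look-alike of the blank alone.

How it is judged:
By the outcome, as a careful person would: the job done as asked, in the order asked, and still so for the second after the job is handed in, with the robot touching nothing.
It also fails if it takes over 64 s, if anything falls off the work surface, if the arm or the gripper's body presses on something with over 40 N, if the wrist force passes 120 N, or if a joint passes its speed limit or range.

## Working session

There is one attempt and no reset: what is moved stays moved. The work goes in short steps, each a Python script; the robot and the scene stay as the last script left them, time stands still between calls to the robot, and variables do not carry over. Pictures are saved under pics/ and viewed, at most 10 in all, crops included, and the job is handed in when it is done.

```bash
ls; mkdir -p pics; cat > h.py <<'E'
import numpy as np, cv2
from station import ctrl, get_state, vision, ticket, models
def unproj(cam,px,d=None,z=None):
    i=vision.camera_info(cam); K=np.array(i["mtx"]);R=np.array(i["R"]);t=np.array(i["t"])
    r=np.linalg.inv(K)@np.array([px[0],px[1],1.0]); c=-R.T@t; w=R.T@r
    s=d if d is not None else (z-c[2])/w[2]
    return c+s*w
def cloud(cam,depth):
    i=vision.camera_info(cam); K=np.array(i["mtx"]);R=np.array(i["R"]);t=np.array(i["t"])
    v,u=np.mgrid[:420,:560]; r=np.stack([u,v,np.ones_like(u)],-1)@np.linalg.inv(K).T
    return (r*depth[...,None]-t)@R
E
python3 - <<'E'
from h import *
ims=[]
for c in("top","scene"):
    im,d=vision.grab_frame(c); np.savez("%s0.npz"%c,im=im,d=d); cv2.imwrite("pics/%s0.png"%c,im)
    P=cloud(c,d)
    for n in("vise","jaw","jaw_back","lever_grip","cam_pivot","blank","twine","knife","offcut","brushpot"):
        for r in models.recognise(c,n)[:3]:
            u,v=map(int,r["point"]); print(c,n,(u,v),round(r["p"],2),P[v,u].round(3))
s=get_state(); print(s["time"],s["eef_rot"],ctrl.pinch_z)
E
```

```text
pics
top vise (236, 205) 0.94 [0.525 0.005 0.034]
top jaw (228, 220) 0.75 [0.491 0.021 0.034]
top jaw_back (229, 223) 0.65 [0.484 0.019 0.034]
top jaw_back (139, 191) 0.61 [ 0.558  0.234 -0.002]
top lever_grip (268, 196) 0.9 [ 0.546 -0.066  0.042]
top cam_pivot (235, 202) 0.66 [0.524 0.004 0.072]
top blank (361, 133) 0.96 [ 0.689 -0.269  0.071]
top blank (401, 245) 0.88 [ 0.442 -0.351  0.07 ]
top blank (234, 147) 0.78 [0.64  0.009 0.093]
top twine (303, 144) 0.75 [ 0.663 -0.141  0.06 ]
top twine (329, 227) 0.24 [ 0.485 -0.207  0.009]
top knife (327, 226) 0.89 [ 0.487 -0.202  0.012]
top knife (236, 207) 0.57 [0.521 0.005 0.032]
top offcut (321, 180) 0.58 [ 0.59  -0.186  0.026]
top brushpot (443, 155) 0.58 [ 0.637 -0.442  0.09 ]
top brushpot (234, 206) 0.38 [0.523 0.009 0.032]
scene vise (264, 263) 0.65 [ 0.693 -0.151  0.055]
scene vise (312, 225) 0.63 [0.552 0.008 0.023]
scene jaw (313, 208) 0.92 [0.547 0.009 0.081]
scene jaw (230, 222) 0.54 [ 0.486 -0.208  0.014]
scene jaw_back (312, 203) 0.78 [0.534 0.009 0.087]
scene lever_grip (283, 222) 0.59 [ 0.598 -0.084  0.093]
scene cam_pivot (314, 226) 0.75 [0.552 0.014 0.019]
scene cam_pivot (311, 206) 0.2 [0.547 0.003 0.089]
scene blank (353, 159) 0.98 [0.321 0.194 0.052]
scene blank (168, 213) 0.87 [ 0.475 -0.37   0.066]
scene blank (319, 238) 0.59 [ 0.669 -0.007  0.09 ]
scene twine (262, 261) 0.81 [ 0.69  -0.155  0.061]
scene knife (230, 220) 0.51 [ 0.463 -0.206  0.   ]
scene offcut (240, 245) 0.67 [ 0.593 -0.196  0.028]
scene brushpot (137, 258) 0.84 [ 0.653 -0.448  0.095]
scene brushpot (284, 221) 0.18 [ 0.544 -0.069  0.044]
1.1 [4.64209744e-06 1.18137941e-01 9.92997194e-01 7.34610609e-06] -0.0187
```

```bash
python3 - <<'E'
import numpy as np,cv2
im=np.load("top0.npz")["im"]; cv2.imwrite("pics/c1.png",cv2.resize(im[90:290,120:390],None,fx=2.9,fy=2.9,interpolation=cv2.INTER_CUBIC))
E
```

```text
(no output)
```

View pics/c1.png

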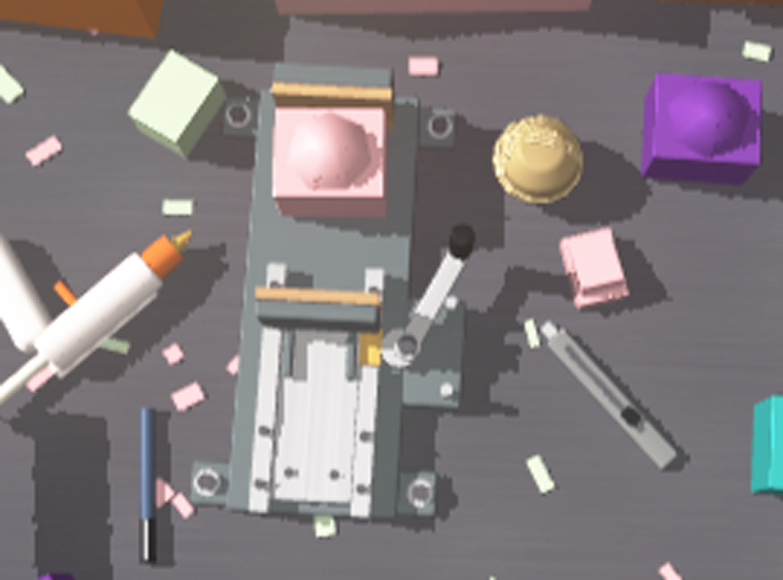

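View pics/scene0.png

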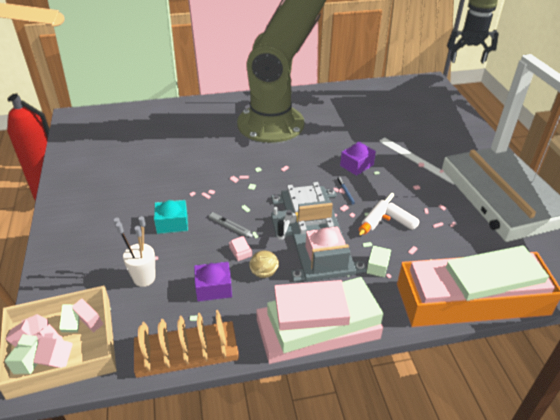

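The crop (origin 120,90, scale 2.9) shows the pink blank in the vice at full pixel (234,147). Its look-alikes are purple at (361,133), turquoise at (401,245) and another purple in the scene view at (353,159), and I'll leave all three alone. The lever grip is at about (279,173) and the pivot nut at about (260,209). Next I measure the vice frame from depth.

```bash
python3 - <<'E'
from h import *
z=np.load("top0.npz"); P=cloud("top",z["d"]); 
def pts(u0,u1,v0,v1,zl,zh):
    p=P[v0:v1,u0:u1].reshape(-1,3); return p[(p[:,2]>zl)&(p[:,2]<zh)]
for n,a in dict(fixed=(205,262,105,130,.078,.09),slide=(200,257,183,206,.078,.092),grip=(270,290,160,182,.08,.1),nut=(250,268,200,218,.046,.056),boss=(255,285,190,235,.014,.026),bed=(205,265,125,200,.015,.025),plate=(220,245,210,265,.028,.038)).items():
    p=pts(*a)
    if len(p)<5: print(n,len(p));continue
    r=cv2.minAreaRect((p[:,:2]*1000).astype(np.float32)); print(n,len(p),np.round(r[0],1),np.round(r[1],1),round(r[2],1),p.mean(0).round(4), p.min(0).round(3),p.max(0).round(3))
i=vision.camera_info("top"); print(-np.array(i["R"]).T@i["t"])
E
```

```text
fixed 486 [702.8  12.5] [90.  39.8] 89.4 [0.7084 0.0124 0.0845] [ 0.683 -0.033  0.078] [0.723 0.057 0.089]
slide 465 [536.1  16.5] [89.7 23.3] 88.4 [0.5358 0.0167 0.0845] [ 0.524 -0.028  0.078] [0.549 0.061 0.09 ]
grip 58 [590.5 -87.9] [16.3 16. ] 63.5 [ 0.5897 -0.0879  0.0891] [ 0.582 -0.097  0.08 ] [ 0.598 -0.08   0.093]
nut 45 [519.1 -48. ] [21.1 38. ] 13.0 [ 0.5157 -0.049   0.0493] [ 0.508 -0.064  0.046] [ 0.534 -0.027  0.053]
boss 706 [514.3 -66. ] [101.5  57.1] 1.9 [ 0.5107 -0.0658  0.0199] [ 0.463 -0.093  0.014] [ 0.564 -0.036  0.025]
bed 2116 [630.3  13.5] [179.4 135.7] 1.7 [0.6149 0.0093 0.0199] [ 0.539 -0.057  0.015] [0.722 0.082 0.025]
plate 1249 [454.1  10.8] [120.7  53.4] 2.2 [0.4541 0.0115 0.0329] [ 0.395 -0.018  0.028] [0.515 0.039 0.038]
[ 0.35385663 -0.06998771  0.94782789]
```

```bash
cat >> h.py <<'E'
piv=np.array([.5145,-.0498]); yaw=np.radians(-1.5); L=.085
def th(cam): return yaw-np.radians(25)-cam
def q(t): return [0.0,float(np.cos(t/2+np.pi/2)),float(np.sin(t/2+np.pi/2)),0.0]
def fpose(cam,off,z,side=1):
    """fingertip beside the grip at cam angle; off = gap-inclusive centre distance along the tangent; side +1 = anticlockwise side"""
    t=th(cam); g=piv+L*np.array([np.cos(t),np.sin(t)]); p=g+side*off*np.array([-np.sin(t),np.cos(t)])
    return [float(p[0]),float(p[1]),z],q(t)
E
python3 - <<'E'
from h import *
z=np.load("top0.npz"); P=cloud("top",z["d"]).reshape(-1,3); im=z["im"].reshape(-1,3)
c,s=np.cos(yaw),np.sin(yaw); d=P[:,:2]-[.5358,.0165]; V=np.c_[d[:,0]*c+d[:,1]*s,-d[:,0]*s+d[:,1]*c,P[:,2]]
m=(abs(V[:,1])<.045)&(abs(V[:,1])>.033)&(V[:,2]>.08)&(V[:,2]<.089)
x=V[m,0]; print(np.histogram(x,bins=np.arange(-.02,.2,.002)))
m=(abs(V[:,1])<.05)&(V[:,2]>.07)&(V[:,2]<.079)&(V[:,0]>.03)&(V[:,0]<.17); print("blank top",V[m].min(0),V[m].max(0))
for cam in(0,.5,1,1.4,1.62):
    for o,sd in((.03,1),(.03,-1)): print(cam,sd,np.round(fpose(cam,o,.06,sd)[0],3),np.round(ctrl.ik(*fpose(cam,o,.06,sd)),2))
print(np.round(ctrl.ik([.48,.017,.06],q(yaw)),2))
E
```

```text
(array([ 0,  0,  0,  0,  2, 12, 11,  8, 11, 11, 11, 12, 12, 12, 12,  7,  0,
        0,  0,  0,  0,  0,  0,  0,  0,  0,  0,  0,  0,  0,  0,  0,  0,  0,
        0,  0,  0,  0,  0,  0,  0,  0,  0,  0,  0,  0,  0,  0,  0,  0,  0,
        0,  0,  0,  0,  0,  0,  0,  0,  0,  0,  0,  0,  0,  0,  0,  0,  0,
        0,  0,  0,  0,  0,  0,  0,  0,  0,  0,  0,  0,  0,  0,  0,  0,  0,
        0,  0,  0,  0,  0,  7, 11,  7,  9, 10, 10, 11,  8, 12,  4,  9, 10,
       10,  0,  0,  0,  0,  0,  0]), array([-2.00000000e-02, -1.80000000e-02, -1.60000000e-02, -1.40000000e-02,
       -1.20000000e-02, -1.00000000e-02, -8.00000000e-03, -6.00000000e-03,
       -4.00000000e-03, -2.00000000e-03, -1.73472348e-17,  2.00000000e-03,
        4.00000000e-03,  6.00000000e-03,  8.00000000e-03,  1.00000000e-02,
        1.20000000e-02,  1.40000000e-02,  1.60000000e-02,  1.80000000e-02,
        2.00000000e-02,  2.20000000e-02,  2.40000000e-02,  2.60000000e-02,
        2.80000000e-02,  3.00000000e-02,  3.20000000e-02,  3.40000000e-02,
        3.60000000e-02,  3.80000000e-02,  4.00000000e-02,  4.20000000e-02,
        4.40
[... 1611 characters left out ...]
 -1 [ 0.577 -0.115  0.06 ] [ 0.07  0.64  0.14  1.81 -0.12  0.7   1.38]
0.5 1 [ 0.588 -0.102  0.06 ] [ 0.01  0.65  0.19  1.79 -0.18  0.72  0.91]
0.5 -1 [ 0.538 -0.137  0.06 ] [-0.01  0.62  0.33  1.9  -0.3   0.67  1.11]
1 1 [ 0.554 -0.131  0.06 ] [-0.04  0.64  0.37  1.86 -0.34  0.7   0.63]
1 -1 [ 0.494 -0.138  0.06 ] [-0.14  0.62  0.57  2.01 -0.53  0.66  0.88]
1.4 1 [ 0.519 -0.14   0.06 ] [-0.14  0.64  0.56  1.95 -0.52  0.7   0.45]
1.4 -1 [ 0.461 -0.123  0.06 ] [-0.23  0.6   0.66  2.1  -0.63  0.64  0.58]
1.62 1 [ 0.499 -0.139  0.06 ] [-0.2   0.65  0.67  2.   -0.62  0.7   0.35]
1.62 -1 [ 0.447 -0.109  0.06 ] [-0.26  0.59  0.67  2.15 -0.64  0.61  0.36]
[-0.02  0.51 -0.1   2.09  0.09  0.54  1.36]
```

```bash
python3 - <<'E'
from h import *
ctrl.close_gripper()
p,o=fpose(0,.033,.19); ctrl.movep(p,o)
s=get_state(); im,d=vision.grab_frame("wrist"); cv2.imwrite("pics/w1.png",im)
i=vision.camera_info("wrist"); K=np.array(i["mtx"]);H=np.array(i["hand_eye"])
from scipy.spatial.transform import Rotation as Ro
w,x,y,zz=s["eef_rot"]; R=Ro.from_quat([x,y,zz,w]).as_matrix()
v,u=np.mgrid[:420,:560]; r=np.stack([u,v,np.ones_like(u)],-1)@np.linalg.inv(K).T*d[...,None]
P=(r@H[:3,:3].T+H[:3,3])@R.T+np.array(s["tcp_pos"])
m=(P[...,2]>.084)&(P[...,2]<.098)&(abs(P[...,0]-.59)<.03)&(abs(P[...,1]+.088)<.03)&(d>0)
g=P[m]; print("grip",m.sum(), g.mean(0) if len(g) else 0, g.min(0) if len(g) else 0,g.max(0) if len(g) else 0)
print(s["time"],s["tcp_pos"],s["contact_force"],models.recognise("wrist","lever_grip")[:2])
print(fpose(0,0,.09)[0])
E
```

```text
grip 323 [ 0.59250859 -0.08885638  0.08997935] [ 0.58437385 -0.09906153  0.0841581 ] [ 0.60152531 -0.08096648  0.09216492]
4.7167 [ 0.6054323  -0.05691408  0.18995549] [0.66191846 0.72768137 0.64411329] [{'point': [251.1, 148.7], 'p': 0.79}]
[0.5905694207361721, -0.08772681411433375, 0.09]
```

View pics/w1.png

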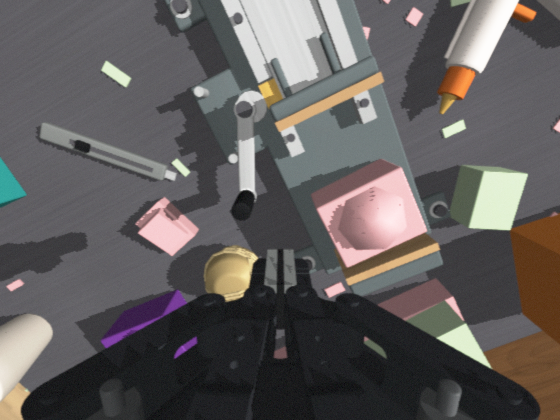

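The view shows the grip at (244,205) and the fingertip at (280,265). It agrees with the estimate to within 2 mm, and the fingertip's landing spot is clear of the blank and the twine. I'll descend and push the lever.

```bash
cat >> h.py <<'E'
def F(): return np.array(get_state()["contact_force"])
def gripcam(cam_name="top"):
    im,d=vision.grab_frame(cam_name); P=cloud(cam_name,d).reshape(-1,3)
    r=np.hypot(*(P[:,:2]-piv).T); m=(r>.076)&(r<.094)&(P[:,2]>.085)&(P[:,2]<.095)
    return im,P[m]
E
python3 - <<'E'
from h import *
p,o=fpose(0,.033,.056); ctrl.movel(p,o,max_speed=.12); print(F().round(1))
for k,c in enumerate(np.r_[0,np.arange(.15,1.61,.15),1.62]):
    p,o=fpose(c,.024,.056); ctrl.movel(p,o,max_speed=.08)
    f=F(); s=get_state(); print(round(c,2),round(s["time"],1),f.round(1))
    if np.linalg.norm(f)>35: print("stop"); break
im,d=vision.grab_frame("top"); cv2.imwrite("pics/top2.png",cv2.resize(im[130:270,180:370],None,fx=3,fy=3))
E
```

```text
[-0.6  0.3  0.6]
0.0 6.3 [-0.5  0.2 -0.1]
0.15 6.7 [-0.3  2.4  1.9]
0.3 7.0 [0.2 2.4 0.9]
0.45 7.3 [ 0.4 -0.7  0.3]
0.6 7.6 [0.4 0.  0.3]
0.75 7.9 [ 0.7 -0.3 -1. ]
0.9 8.2 [-0.9  0.7  0.4]
1.05 8.6 [-1.   0.5 -0.4]
1.2 8.9 [ 0.3 -0.2  1. ]
1.35 9.2 [-0.7  0.8  0.3]
1.5 9.5 [-0.6  1.2 -0.1]
1.62 9.8 [1.  0.2 0.1]
```

View pics/top2.png

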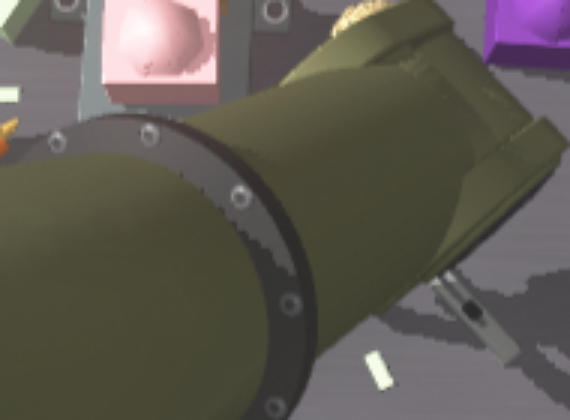

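The arm hides the lever in this top view, so I'll lift and check with the wrist camera depth.

```bash
cat >> h.py <<'E'
from scipy.spatial.transform import Rotation as Ro
def wcloud():
    s=get_state(); im,d=vision.grab_frame("wrist"); i=vision.camera_info("wrist"); K=np.array(i["mtx"]);H=np.array(i["hand_eye"])
    w,x,y,z=s["eef_rot"]; R=Ro.from_quat([x,y,z,w]).as_matrix()
    v,u=np.mgrid[:420,:560]; r=np.stack([u,v,np.ones_like(u)],-1)@np.linalg.inv(K).T*d[...,None]
    P=(r@H[:3,:3].T+H[:3,3])@R.T+np.array(s["tcp_pos"]); P[d==0]=9
    return im,P
def camangle(P):
    P=P.reshape(-1,3); r=np.hypot(*(P[:,:2]-piv).T); m=(r>.07)&(r<.1)&(P[:,2]>.087)&(P[:,2]<.095)&(P[:,1]<-.05)
    g=P[m].mean(0) if m.sum() else None
    return (None,0,None) if g is None else (round(float(yaw-np.radians(25)-np.arctan2(*(g[:2]-piv)[::-1])),3),int(m.sum()),g.round(4))
E
python3 - <<'E'
from h import *
p,o=fpose(1.5,.035,.056); ctrl.movel(p,o)
p,o=fpose(1.5,.035,.17); ctrl.movel(p,o,max_speed=.2)
im,P=wcloud(); cv2.imwrite("pics/w2.png",im); print(camangle(P),get_state()["time"])
E
```

```text
(1.604, 368, array([ 0.4749, -0.1229,  0.0902])) 10.9083
```

View pics/w2.png

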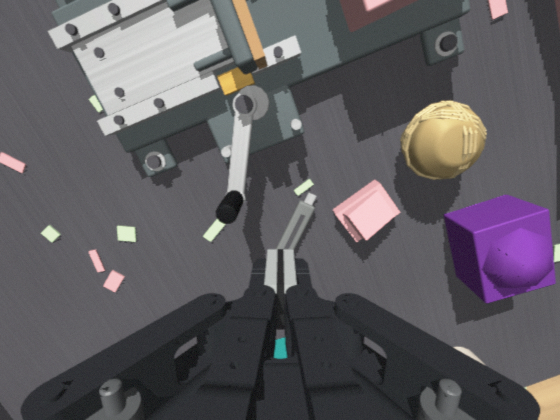

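The grip sits at (230,206), which is cam ≈ 1.60 and past the low point. Nothing else has been disturbed. Next I push the jaw.

```bash
cat >> h.py <<'E'
ex=np.array([np.cos(yaw),np.sin(yaw)]); jc=np.array([.5358,.0165])
def jp(x,z): p=jc+x*ex; return [float(p[0]),float(p[1]),z]
E
python3 - <<'E'
from h import *
s=get_state(); p=list(map(float,s["tcp_pos"])); p[2]=.2; ctrl.movel(p,max_speed=.2)
ctrl.movep(jp(-.04,.18),q(yaw)); ctrl.movel(jp(-.04,.062),max_speed=.15); f0=F(); print(f0.round(1),get_state()["time"])
for x in(-.022,0,.02,.04):
    ctrl.movel(jp(x,.062),max_speed=.06); f=F()-f0; print(x,f.round(1))
    if f@[*ex,0]<-12: print("stop");raise SystemExit
for x in np.arange(.043,.064,.0015):
    ctrl.movel(jp(x,.062),max_speed=.02); ctrl.pause(.1); f=F()-f0; print(round(x,4),f.round(1),np.round(get_state()["tcp_pos"],4))
    if f@[*ex,0]<-8: break
im,P=wcloud(); cv2.imwrite("pics/w3.png",im); print(get_state()["time"])
E
```

```text
[-0.1 -0.1 -0.5] 13.35
-0.022 [-0.4  0.6 -0.3]
0 [0.1 1.1 1.3]
0.02 [0.3 0.1 0.7]
0.04 [0.  0.2 0.5]
0.043 [-0.6 -0.3  0.5] [0.5787 0.0154 0.062 ]
0.0445 [-2.3  0.8  1.9] [0.5801 0.0154 0.062 ]
0.046 [-2.  -0.   0.5] [0.5819 0.0153 0.062 ]
0.0475 [-1.2 -0.8  0.3] [0.5834 0.0153 0.062 ]
0.049 [-1.5  0.6 -0.1] [0.5849 0.0152 0.062 ]
0.0505 [-0.4  0.4 -0.6] [0.5864 0.0152 0.062 ]
0.052 [-2.1  0.  -0.4] [0.5879 0.0152 0.062 ]
0.0535 [-2.   0.5 -0.1] [0.5894 0.0151 0.062 ]
0.055 [-1.4  0.4  0.4] [0.5909 0.0151 0.062 ]
0.0565 [-2.1  0.5  0.4] [0.5924 0.0151 0.062 ]
0.058 [-1.   0.4  0.7] [0.5939 0.015  0.062 ]
0.0595 [-2.6 -0.5 -0.1] [0.5954 0.0149 0.062 ]
0.061 [-4.9 -0.6  3. ] [0.5963 0.0149 0.062 ]
0.0625 [-8.6 -0.6  7. ] [0.5963 0.0149 0.0619]
20.2833
```

The TCP stalled at x = 0.5963 with the force rising to 8.6 N, so the jaw should be snug. I'll back off and look.

```bash
python3 - <<'E'
from h import *
ctrl.movel(jp(.02,.062),max_speed=.1); ctrl.movel(jp(.0,.2),max_speed=.25)
im,P=wcloud(); cv2.imwrite("pics/w4.png",im)
V=P.reshape(-1,3); d=V[:,:2]-jc; x=d@ex; y=d@np.array([-ex[1],ex[0]])
m=(abs(y)<.044)&(abs(y)>.034)&(V[:,2]>.081)&(V[:,2]<.09); xs=np.sort(x[m&(x<.12)]); xf=x[m&(x>.12)]
print("slide",np.percentile(xs,[1,99]) if len(xs) else 0,"fixed",np.percentile(xf,[1,99]) if len(xf) else 0,camangle(P),get_state()["time"])
E
```

```text
slide [0.07167403 0.09380503] fixed 0 (1.611, 366, array([ 0.4743, -0.1228,  0.0903])) 21.6167
```

View pics/w4.png

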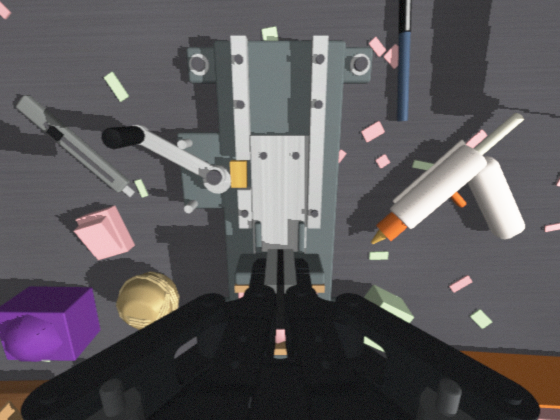

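The image shows the jaw forward against the blank (front ≈ 0.081) and the lever still back with its grip at (123,137). Now I push it back from the other side.

```bash
python3 - <<'E'
from h import *
p,o=fpose(1.6,.036,.19,-1); ctrl.movep(p,o); p[2]=.056; ctrl.movel(p,max_speed=.15); f0=F(); print(f0.round(1))
for c in np.r_[1.6,np.arange(1.45,.2,-.15),.25,.2,.15,.1,.05,.02,0,-.02,-.04,-.06,-.08,-.1,-.12]:
    p,o=fpose(c,.0235,.056,-1); ctrl.movel(p,o,max_speed=.08 if c>.3 else .03)
    f=F()-f0; s=get_state(); a=np.array(s["tcp_pos"][:2])
    print(round(c,2),round(s["time"],1),f.round(1),"err",np.round((a-p[:2])*1000,1))
    if np.linalg.norm(f[:2])>(30 if c>.03 else 26): print("stop"); break
E
```

```text
[ 0.4 -0.2 -0.5]
1.6 24.3 [-0.  -0.2  0.5] err [ 0.7 -0.2]
1.45 24.6 [-0.3  0.8  0.1] err [0. 0.]
1.3 24.9 [-0.5  0.1 -0.5] err [-0.1  0.1]
1.15 25.3 [0.6 0.6 0.2] err [-0.   0.2]
1.0 25.6 [-0.3  0.6  0.7] err [-0.1  0.2]
0.85 25.9 [-1.1 -0.9  0.6] err [-0.1  0.2]
0.7 26.2 [-1.2  0.1  1.5] err [-0.1  0.2]
0.55 26.5 [1.  0.8 0.7] err [-0.2  0.2]
0.4 26.8 [ 0.3 -0.4  0.1] err [-0.2  0.1]
0.25 27.4 [-4.9 -3.6  1.5] err [-1.  -1.1]
0.25 27.7 [-3.9 -4.1  1.9] err [-1.  -1.1]
0.2 28.0 [-3.6 -4.3  2.1] err [-1.1 -1.5]
0.15 28.3 [-3.8 -4.5  2.3] err [-1.1 -1.8]
0.1 28.6 [-3.5 -6.5  0.9] err [-1.  -1.9]
0.05 28.9 [-3.3 -5.8  0.3] err [-0.7 -1.8]
0.02 29.1 [-3.  -6.5  0.3] err [-0.6 -1.9]
0.0 29.4 [-1.3 -4.6  0.5] err [-0.4 -1.7]
-0.02 29.6 [-2.7 -6.7  1. ] err [-0.6 -2.3]
-0.04 29.9 [-1.8 -5.8 -0.4] err [-0.6 -2.3]
-0.06 30.1 [-4.3 -8.7  1. ] err [-1.2 -3.4]
-0.08 30.4 [ -5.6 -11.8   1.7] err [-2.  -4.8]
-0.1 30.6 [ -7.8 -15.6   3. ] err [-2.8 -6.3]
-0.12 30.9 [ -9.7 -18.7   4.9] err [-3.6 -7.8]
```

The position error now grows one-for-one with the target, so the lever is against its stop. I'll back off and verify.

```bash
python3 - <<'E'
from h import *
p,o=fpose(0,.04,.056,-1); ctrl.movel(p,o); p[2]=.2; ctrl.movel(p,max_speed=.25)
im,P=wcloud(); cv2.imwrite("pics/w5.png",im); print(camangle(P))
ctrl.movep([.4,.35,.3],q(yaw))
im,d=vision.grab_frame("top"); cv2.imwrite("pics/top5.png",cv2.resize(im[90:290,120:390],None,fx=2.9,fy=2.9))
P=cloud("top",d); print(camangle(P),get_state()["time"])
V=P.reshape(-1,3); e=V[:,:2]-jc; x=e@ex; y=e@np.array([-ex[1],ex[0]])
m=(abs(y)<.044)&(abs(y)>.034)&(V[:,2]>.081)&(V[:,2]<.09)
for k in(x<.12,x>.12): print(np.percentile(x[m&k],[1,99]))
E
```

```text
(0.01, 287, array([ 0.5926, -0.0897,  0.0902]))
(-0.0, 51, array([ 0.5906, -0.0877,  0.09  ])) 33.9083
[0.06934631 0.09145957]
[0.16094144 0.37319423]
```

View pics/top5.png

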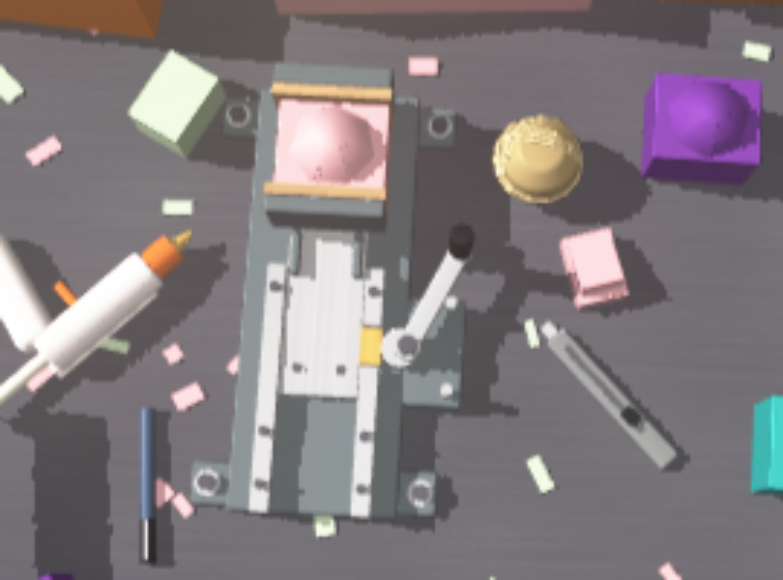

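The blank is square and snug between both jaws (gap ≈ 69.5 mm). The lever is back at cam 0 with its grip at (460,240), and the bystanders haven't moved.

```bash
python3 -c "
from h import *
print(ticket.close_job())"
```

```text
the job is handed in; nothing more can be done
None
```

I freed the lever, pushed the jaw up until the foam was snug, and locked it again (cam at 0, about 70 mm between the jaws); the bystanders stayed where they were, and I handed the job in at about 34 s.

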